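# Shut the vials, then back up the rack bolt behind the bracket

### The job

I am about to nip up the nut that holds the tube rack to the shaker's bracket. First press the two open flip caps fully shut, so that nothing is lost when the rack shakes; then reach down into the slot behind the bracket, take the loose bolt's hexagonal head across two opposite flats in a firm grip without turning it by more than the little it needs to square up, and finish while still holding it, so that it cannot turn with the nut. Leave the vials standing in the rack, the shut caps shut, and my spanner and the other things on the bench where they are.

Things in the scene. Friction and masses are not known exactly. Their poses are not given: they have to be found in the camera images.
- shaker: bench tube shaker, fixed. Origin on the bench top under its middle; its x points from the tube rack towards the white drive housing (roughly away from the robot), y left, z up. In this frame, mm: base x -135 to 175, y -125 to 125, 20 high; housing x 55 to 170, y -120 to 120, top z 125, two knobs on it (x 103 to 133) reach z 138
- bracket_top (a point): middle of the top edge of the upright steel bracket, axes as the shaker; in the shaker's frame, mm: x -1 to 5, y -50 to 50, top z 148. The rack's aluminium flange (x -6 to -1, y -35 to 35, top z 146) is bolted to its front
- slot (a point): middle of the slot between bracket and drive housing, at bolt height, axes as the shaker; shaker frame x 5 to 55 mm (50 wide), z 130, open from above and at both ends. In it are only the bolt, a connecting rod along x under the bolt (eye y -11 to 11, top z 83) and two guide rods at y +-75, z 38
- rack_top (a point): middle of the top of the white rack block in front of the bracket, axes as the shaker; block x -82 to -38, y -95 to 95, top z 109 mm in the shaker's frame; four vials in a row along y, 45 mm apart, at x -60
- vial_a_mid (a point): clear flip-cap vial, loose in a rack hole, 25 mm across, 58 mm tall without cap, lower 37 mm in the hole; this point is on its axis, half-way up, 29 mm below the rim. Its z is up, its x points level from the cap's hinge to the cap's thumb tab; the hinge line is at rim height, 15.5 mm from the axis on the -x side (roughly the robot's side), along the vial's y
- cap_a (a joint): white flip cap of vial_a: 29 mm disc, 5 mm thick, tab's end 35 mm from the hinge. Radians: 0 = shut flat on the rim, 1.57 = upright, more = leaning back past upright. Light hinge that stays where it is left, no latch: pushed over from behind and pressed down, it stays shut
- vial_b_mid (a point): clear flip-cap vial, loose in a rack hole, 25 mm across, 58 mm tall without cap, lower 37 mm in the hole; this point is on its axis, half-way up, 29 mm below the rim. Its z is up, its x points level from the cap's hinge to the cap's thumb tab; the hinge line is at rim height, 15.5 mm from the axis on the -x side (roughly the robot's side), along the vial's y
- cap_b (a joint): white flip cap of vial_b: 29 mm disc, 5 mm thick, tab's end 35 mm from the hinge. Radians: 0 = shut flat on the rim, 1.57 = upright, more = leaning back past upright. Light hinge that stays where it is left, no latch: pushed over from behind and pressed down, it stays shut
- vial_c_mid (a point): clear flip-cap vial, loose in a rack hole, 25 mm across, 58 mm tall without cap, lower 37 mm in the hole; this point is on its axis, half-way up, 29 mm below the rim. Its z is up, its x points level from the cap's hinge to the cap's thumb tab; the hinge line is at rim height, 15.5 mm from the axis on the -x side (roughly the robot's side), along the vial's y
- cap_c (a joint): white flip cap of vial_c: 29 mm disc, 5 mm thick, tab's end 35 mm from the hinge. Radians: 0 = shut flat on the rim, 1.57 = upright, more = leaning back past upright. Light hinge that stays where it is left, no latch: pushed over from behind and pressed down, it stays shut
- vial_d_mid (a point): clear flip-cap vial, loose in a rack hole, 25 mm across, 58 mm tall without cap, lower 37 mm in the hole; this point is on its axis, half-way up, 29 mm below the rim. Its z is up, its x points level from the cap's hinge to the cap's thumb tab; the hinge line is at rim height, 15.5 mm from the axis on the -x side (roughly the robot's side), along the vial's y
- cap_d (a joint): white flip cap of vial_d: 29 mm disc, 5 mm thick, tab's end 35 mm from the hinge. Radians: 0 = shut flat on the rim, 1.57 = upright, more = leaning back past upright. Light hinge that stays where it is left, no latch: pushed over from behind and pressed down, it stays shut
- bolt_head (a point): centre of the bolt's hexagonal head, in the slot behind the bracket: 18 mm across flats, 20.8 across corners, 8 thick; between it and the bracket 11 mm of bare shank and washers (24 mm across, 5.5 mm next to the bracket). 31 mm to the housing; free above and to both sides along y. Its x is the bolt axis, level, as the shaker's x. A firm grip on it is 15 N or more
- bolt (a joint): turn of the bolt about the shaker's x, radians, positive from the shaker's y towards its z; starts within 0.25 of 0. At 0 two opposite flats stand upright, facing the shaker's +y and -y. The bolt is loose: about 0.02 N m turns it and it stays where left, so an unsquare pinch turns it until the flats are square to the fingers
- bolt_corner (a point): the uppermost corner of the hexagonal head, 10.4 mm from the bolt's axis along the bolt's own z; shows how far the bolt has been turned
- spanner (a joint): ring spanner standing on the nut in front of the bracket, held by the nut's friction; middle plane at shaker x -12.5 mm, up to 9 mm thick, ring 31 mm across round the bolt axis, handle to the shaker's -y, 177 mm long. Radians: 0 = level, positive = handle sloping down
- spanner_end (a point): free end of the spanner's handle, 165 mm from the bolt axis
- spray_bottle: small clear spray bottle with a white pump, 40 mm across, 112 mm tall; origin at the middle of its underside; not part of the job
- sample_box: clear lidded specimen box, 94 x 140 x 46 mm; origin at the middle of its underside; not part of the job
- petri_dish: glass dish, 90 mm across, 15 mm high; origin at the middle of its underside; not part of the job
- tweezers: steel tweezers lying on the bench beside the shaker, 130 mm long; origin at the middle of its underside; not part of the job
- marker_pen: black marker pen, 135 mm long, 16 mm thick; origin at the middle of its underside; not part of the job
- washer_dish: white dish of spare washers on the bench beside the shaker, 76 mm across, 18 mm high; origin at the middle of its underside; not part of the job
- loupe: hand lens lying flat, ring 58 mm across with an 85 mm handle, 10 mm high; origin at the middle of its underside; not part of the job

How it is judged:
On the way, in this order (a step that is already met when the one before it is completed fails the run):
1. both open caps are pressed shut (within 0.1 rad), all four vials standing in the rack (value of joint each of cap_a, cap_b, cap_c, cap_d below 0.1 rad and z of vial_a_mid in the frame of shaker between 0.096 and 0.106 m and angle between each of vial_a_mid, vial_b_mid, vial_c_mid, vial_d_mid's own z axis and vertical below 0.15 rad and z of vial_b_mid in the frame of shaker between 0.096 and 0.106 m and z of vial_c_mid in the frame of shaker between 0.096 and 0.106 m and z of vial_d_mid in the frame of shaker between 0.096 and 0.106 m), for 0.2 s.
2. the bolt head is gripped on two opposite flats, at least 12 N on each ((contact force between each of bolt_c0, bolt_c3 and the fingers above 12 N or contact force between each of bolt_c1, bolt_c4 and the fingers above 12 N or contact force between each of bolt_c2, bolt_c5 and the fingers above 12 N)), for 0.3 s.
At the end, for the whole second after the job is handed in: Fingers hold two opposite flats of the bolt head, over 12 N on each; the bolt is still, its upper corner within 5 mm (0.48 rad) of its start; all four caps shut to 0.1 rad; all four vials seated in the rack (height within 5 mm, upright within 0.15 rad) (all of step 1 and (contact force between each of bolt_c0, bolt_c3 and the fingers above 12 N or contact force between each of bolt_c1, bolt_c4 and the fingers above 12 N or contact force between each of bolt_c2, bolt_c5 and the fingers above 12 N) and distance of bolt_corner from where it was at the start of the episode below 0.005 m and velocity of joint bolt between -0.1 and 0.1 rad/s); the arm keeps its last pose, push and grip.
It fails at once if the bolt is turned by more than about 0.48 rad (its upper corner moved 5 mm) (distance of bolt_corner from where it was at the start of the episode above 0.005 m).
It fails at once if a vial is lifted out of its seat or tipped (z of any of vial_a_mid, vial_b_mid, vial_c_mid, vial_d_mid in the frame of shaker above 0.116 m or angle between any of vial_a_mid, vial_b_mid, vial_c_mid, vial_d_mid's own z axis and vertical above 0.3 rad).
It fails at once if a cap that was shut is flicked open (over 0.4 rad) (value of joint any of cap_c, cap_d above 0.4 rad).
It fails at once if the spanner is knocked round (its end moves by more than 20 mm) (distance of spanner_end from where it was at the start of the episode above 0.02 m).
It fails at once if another thing on the bench is moved by more than 20 mm (distance of any of spray_bottle, sample_box, petri_dish, tweezers, marker_pen, washer_dish, loupe from where it was at the start of the episode above 0.02 m).
It also fails if it takes over 45 s, if anything falls off the work surface, if the arm or the gripper's body presses on something with over 40 N, if the wrist force passes 120 N, or if a joint passes its speed limit or range.

### The arm

A 6-joint arm with a two-finger parallel gripper is mounted at the origin on the work surface. World frame = base frame: x ahead of the robot, y to its left, z up, the work surface at z = 0. Lengths are in m, angles in rad, forces in N, time in s.
With the tool pointing down it reaches from about 0.325 to 0.9 m from the base axis. Payload 6.1 kg.
Tool frame: the origin (TCP) lies at the very end of the fingers, on their centre line; the grasp point (between the pads) lies 19 mm behind it; z points along the fingers, y is the line along which they close (so a half turn about z gives the same grasp; the last joint's range is limited). The gripper opens to 85 mm and grips with 20 to 120 N. Pads are 22 mm wide; open, the fingers measure 114 mm over their backs; the gripper's body (76 mm by 85 mm) begins 54 mm behind the grasp point. The pads swing forward as they close: fully open they stand 13 mm farther back than shut.
Start: joints at [-1.23, 0.22, 1.526, -0, 1.395, -0.126], TCP at [0.281, -0.558, 0.231] pointing down, gripper open.
Joint ranges: [-2.98, 2.98], [-0.91, 2.08], [0.09, 2.57], [-1.24, 4.39], [0.2, 2.65], [-2.68, 2.68]. Speed limits (rad/s): [2.57, 2.57, 3.01, 3.14, 3.14, 3.14].

### API

Orientations are given as a 3x3 rotation matrix whose columns are the frame's x, y, z axes.
In Python, from workcell import * gives the robot as it stands.
- The arm moves only by the tool step_arm, never from a script. Its argument "increments" is a list of rows, each an object of numbers: "tx", "ty", "tz": the shift along the tool's x, y, z each as a share of 15 cm, from -1 to 1; "rx", "ry", "rz": the turn, a rotation vector about the tool's x, y, z each as a share of pi rad, from -1 to 1; "claw": the finger opening in mm, from 0 to 85.4. In form: [{"tx": .., "ty": .., "tz": .., "rx": .., "ry": .., "rz": .., "claw": ..}, ...]. A call has 1 to 10 rows; each row shifts and turns the commanded pose from where the row before left it, along the tool's axes as they then stand; what a row does not reach is not made up. A row lasts 1/12 s, in which the tool goes at most 41.7 mm and 7.16 degrees, less where a joint would pass 70% of its speed; a pose out of reach is approached as far as the arm can. A call with a number of a shift or a turn outside -1 to 1 is refused whole. A call with a gripper value outside its range is refused whole. The fingers move at their own pace and stop on an object; "force" is the grip in N (left out, the last holds). Time passes only in rows, so rows that do not move let the fingers close. It gives the time, the measured TCP pose, the force, the opening and the grip force at its end, in the units of the state.
- read_state(): the state, without advancing time (a new reading comes with each control period).
- grab_frame(name): name is "side" or "top"; returns the picture (384x512x3 uint8, blue, green, red); there is no depth.
- camera_model(name): a dict with "camera_matrix" (3x3 intrinsics, pixels), "camera_from_world" (4x4, takes a point from world to camera coordinates). Camera axes: x right, y up, looking along -z (the intrinsics and any distortion apply to the point x, -y, -z); pixel columns grow to the right and rows downward; lengths in m; the calibration is good to about 2 mm. A picture is of the moment at which its call begins. camera_model takes no time and is no camera call.
- hand_in(): hands the job in; it is judged then, once.
The state is a dict: "clock": time; "q": joint angles; "joint_velocities": joint speeds; "joint_efforts": joint torques, N m; "tcp_pos": TCP position; "orientation": TCP orientation; "ft_force": force on the tool from outside, world axes, zero at the start; "wrist_torque": the same for the moment, N m; "finger_gap": finger opening in m; "finger_force": force on a finger pad.
Only numpy, scipy, OpenCV 4.12 (cv2) and the standard library are available. Lean on these libraries where they do the work, as an engineer would, in place of code of your own. Each camera call takes 0.05 s, during which the arm holds its last target. There are 200 camera calls.

## Working session

There is one attempt and no reset: what is moved stays moved. The work goes in short steps, Python scripts to look and compute and a tool call to move; the robot and the scene stay as the last step left them, time stands still between calls to the robot, and variables do not carry over. Pictures are saved under pics/ and viewed, at most 10 in all, crops included, and the job is handed in when it is done.

Besides the shell and the picture viewer there is one more tool, called in YAML: its name, and indented under it one key for each argument. step_arm: Moves the arm, as the interface text tells. Shift numbers are shares of 15 cm and turn numbers shares of pi rad, none past 1 either way. Its arguments: {"type":"object","properties":{"increments":{"type":"array","items":{"type":"object","properties":{"tx":{"type":"number","minimum":-1,"maximum":1},"ty":{"type":"number","minimum":-1,"maximum":1},"tz":{"type":"number","minimum":-1,"maximum":1},"rx":{"type":"number","minimum":-1,"maximum":1},"ry":{"type":"number","minimum":-1,"maximum":1},"rz":{"type":"number","minimum":-1,"maximum":1},"claw":{"type":"number"}}}},"force":{"type":"number"}},"required":["increments"]}

```bash
mkdir -p pics
python3 - <<'E'
from workcell import *
import cv2,numpy as np
np.set_printoptions(precision=4,suppress=True)
for n in("top","side"):
    im=grab_frame(n); cv2.imwrite(f"pics/{n}0.png",im); cv2.imwrite(f"pics/{n}0b.png",cv2.resize(im,(800,600),interpolation=cv2.INTER_CUBIC))
    m=camera_model(n); print(n,{k:np.array(v) if not isinstance(v,str) else v for k,v in m.items()})
s=read_state(); print(s)
E
```

```text
top {'camera_matrix': array([[416.1756,   0.    , 257.0214],
       [  0.    , 416.1756, 186.5478],
       [  0.    ,   0.    ,   1.    ]]), 'camera_from_world': array([[-0.0095, -0.9998, -0.0177, -0.0005],
       [ 0.9893, -0.0119,  0.1452, -0.4935],
       [-0.1453, -0.0161,  0.9893, -1.5891],
       [ 0.    ,  0.    ,  0.    ,  1.    ]])}
side {'camera_matrix': array([[498.3987,   0.    , 256.5948],
       [  0.    , 498.3987, 191.9767],
       [  0.    ,   0.    ,   1.    ]]), 'camera_from_world': array([[-0.9838, -0.1789,  0.0107,  0.5037],
       [ 0.1158, -0.5889,  0.7999, -0.1665],
       [-0.1368,  0.7882,  0.6   , -1.4079],
       [ 0.    ,  0.    ,  0.    ,  1.    ]])}
{'clock': 0.1, 'q': array([-1.2301,  0.2211,  1.5275,  0.    ,  1.3947, -0.1261]), 'joint_velocities': array([-0.0002, -0.0018, -0.0016, -0.0004, -0.    ,  0.0003]), 'joint_efforts': array([  0.0008, -49.8245, -39.0546,  -0.0003,   0.0057,   0.    ]), 'tcp_pos': array([ 0.2811, -0.5576,  0.2303]), 'orientation': array([[ 0.893 ,  0.45  , -0.0006],
       [ 0.45  , -0.893 ,  0.0017],
       [ 0.0002, -0.0017, -1.    ]]), 'ft_force': array([-0.8539,  1.069 ,  0.1681]), 'wrist_torque': array([ 0.0026,  0.0337, -0.0163]), 'finger_force': 0.0, 'finger_gap': 0.08537087636176525}
```

View pics/top0b.png

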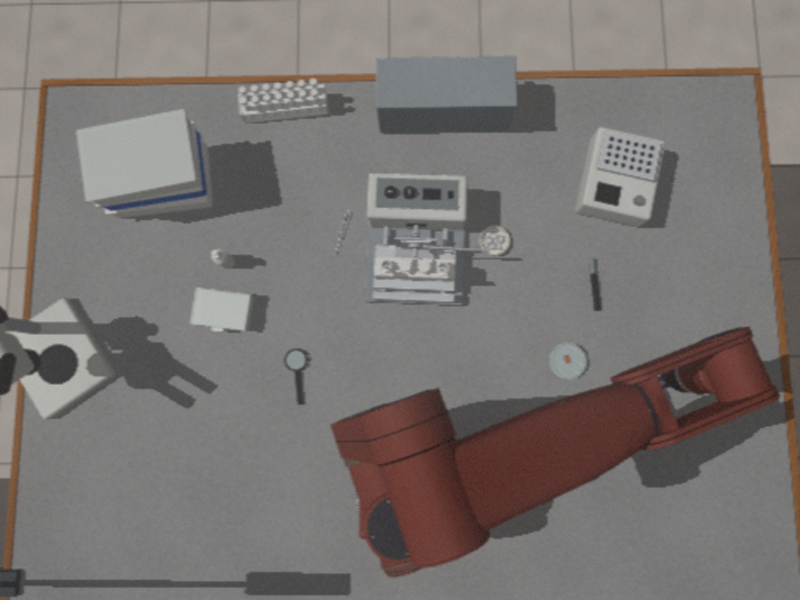

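View pics/side0b.png

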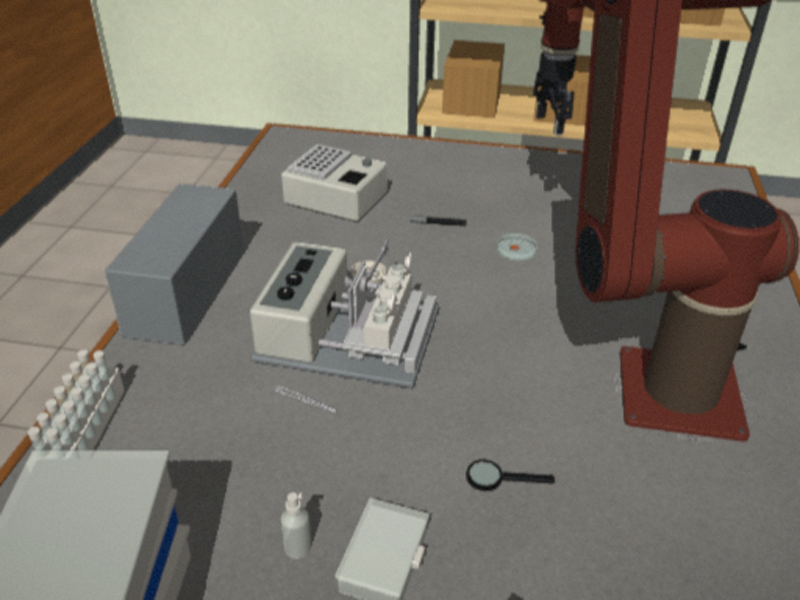

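The pictures show the shaker at about (415,240) in the top view and (345,310) in the side view. I'll enlarge both.

Run:
```python
import cv2
t=cv2.imread("pics/top0.png")[108:198,228:348]; cv2.imwrite("pics/tc.png",cv2.resize(t,(800,600),interpolation=cv2.INTER_CUBIC))
t=cv2.imread("pics/side0.png")[150:252,154:290]; cv2.imwrite("pics/sc.png",cv2.resize(t,(800,600),interpolation=cv2.INTER_CUBIC))
```

```text
(no output)
```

View pics/tc.png

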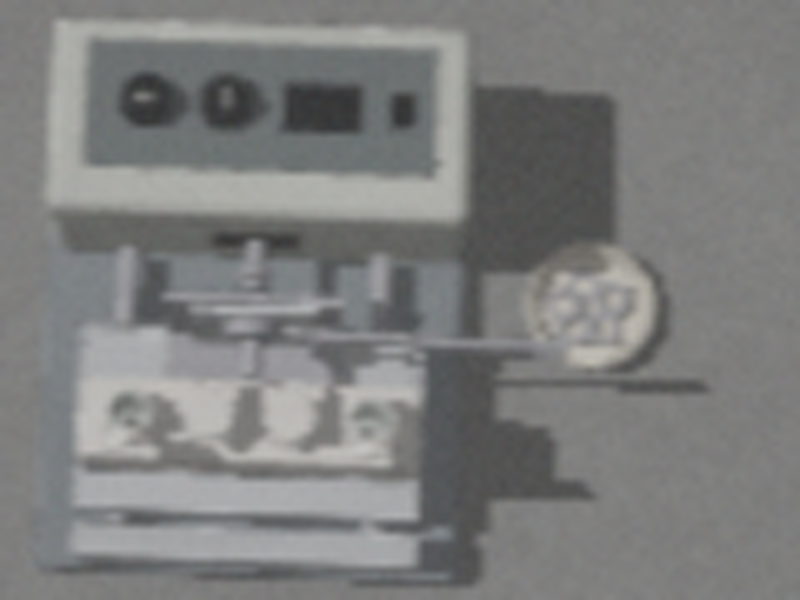

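View pics/sc.png

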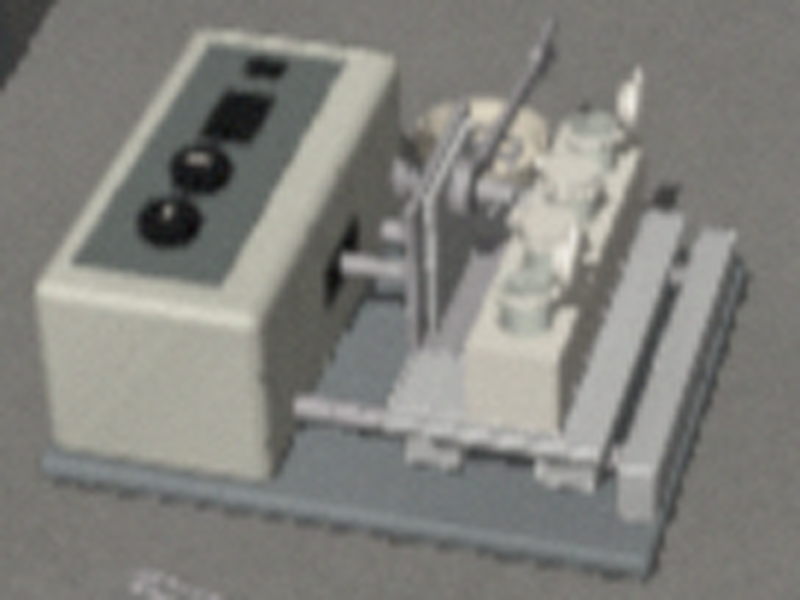

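Both end vials (y = ±67.5 mm) have open, upright caps and the two middle ones are shut. I'll fit the shaker pose from housing and base corners in both views.

```bash
cat > h.py <<'E'
from workcell import *
import numpy as np, cv2
from scipy.optimize import least_squares
np.set_printoptions(precision=4,suppress=True)
def proj(n,P):
    m=camera_model(n);T=np.array(m["camera_from_world"]);K=np.array(m["camera_matrix"])
    c=np.atleast_2d(P)@T[:3,:3].T+T[:3,3]; c=c*[1,-1,-1]; u=c@K.T; return u[:,:2]/u[:,2:]
def sh(p,L):
    c,s=np.cos(p[2]),np.sin(p[2]); L=np.atleast_2d(L)/1000.
    return np.c_[p[0]+c*L[:,0]-s*L[:,1],p[1]+s*L[:,0]+c*L[:,1],L[:,2]]
tr=lambda a:np.array(a,float)*.15+[228,108]
sr=lambda a:np.array(a,float)*.17+[154,150]
E
cat > fit.py <<'E'
from h import *
LT=[[170,120,125],[170,-120,125],[55,-120,125],[55,120,125],[-135,125,20],[-135,-125,20],[2,50,148],[2,-50,148]]
UT=tr([[53,20],[467,32],[466,217],[47,208],[40,568],[475,582],[163,296],[343,303]])
LS=[[170,120,125],[170,-120,125],[55,-120,125],[55,120,125],[-135,125,20],[-135,-125,20]]
US=sr([[37,288],[203,33],[397,55],[258,325],[650,555],[744,252]])
f=lambda p:np.r_[(proj("top",sh(p[:3],LT))-UT-p[3:5]*0).ravel(),(proj("side",sh(p[:3],LS))-US).ravel()]
r=least_squares(f,[.7,0,0],loss='soft_l1');print(r.x);print(r.fun.reshape(-1,2))
np.save("p.npy",r.x)
for L in([20,0,130],[2,50,148],[2,-50,148],[-60,67.5,130],[-60,-67.5,130],[-60,22.5,130],[-12.5,-165,130],[-76,67.5,160],[-76,-67.5,160]):
    w=sh(r.x,L); print(L,w,(proj("top",w)-[228,108])/.15,(proj("side",w)-[154,150])/.17)
E
python3 fit.py
```

```text
Traceback (most recent call last):
  File "fit.py", line 7, in <module>
    r=least_squares(f,[.7,0,0],loss='soft_l1');print(r.x);print(r.fun.reshape(-1,2))
  File "fit.py", line 6, in <lambda>
    f=lambda p:np.r_[(proj("top",sh(p[:3],LT))-UT-p[3:5]*0).ravel(),(proj("side",sh(p[:3],LS))-US).ravel()]
                      ~~~~~~~~~~~~~~~~~~~~~~~~~~~^~~~~~~~~
ValueError: operands could not be broadcast together with shapes (8,2) (0,)
```

```bash
sed -i 's/-p\[3:5\]\*0//' fit.py; python3 fit.py
```

```text
[ 0.6005 -0.0418 -0.0347]
[[-0.6154 -0.9035]
 [ 0.6391 -1.5282]
 [ 0.4587  0.3145]
 [-0.7194  0.3805]
 [-0.6256  0.1356]
 [-2.2967 -0.5153]
 [-0.0426 -0.0251]
 [ 0.1659 -0.5123]
 [-1.0234 -0.0159]
 [-1.3665 -2.0339]
 [ 0.9122 -1.2093]
 [ 1.1399 -0.484 ]
 [ 1.3824  0.5694]
 [ 0.9803 -0.348 ]]
[20, 0, 130] [[ 0.6205 -0.0425  0.13  ]] [[253.9432 273.4882]] [[405.6982 177.3011]]
[2, 50, 148] [[0.6042 0.0081 0.148 ]] [[162.7162 295.8325]] [[413.1791 210.9606]]
[2, -50, 148] [[ 0.6008 -0.0918  0.148 ]] [[344.1063 299.5847]] [[465.6585  96.5956]]
[-60, 67.5, 130] [[0.5429 0.0278 0.13  ]] [[129.137  411.6984]] [[531.5352 280.7551]]
[-60, -67.5, 130] [[ 0.5382 -0.1071  0.13  ]] [[372.6024 416.9513]] [[593.2931 122.8913]]
[-60, 22.5, 130] [[ 0.5413 -0.0172  0.13  ]] [[210.1917 413.4472]] [[553.1444 225.5181]]
[-12.5, -165, 130] [[ 0.5823 -0.2062  0.13  ]] [[549.5746 336.6638]] [[546.0213  11.1988]]
[-76, 67.5, 160] [[0.5269 0.0283 0.16  ]] [[126.0525 430.4322]] [[564.7914 234.2931]]
[-76, -67.5, 160] [[ 0.5222 -0.1066  0.16  ]] [[374.6876 435.8323]] [[625.0219  77.5569]]
```

Predicted vial rims, bolt head and bracket land within about 1 px of what I see, so the pose is good to 1–2 mm. First I turn the tool onto the shaker's axes, close the fingers and travel.

step_arm:
  increments:
    - {"rz": 0.032,"claw": 0}
    - {"rz": 0.032,"claw": 0}
    - {"rz": 0.032,"claw": 0}
    - {"rz": 0.032,"claw": 0}
    - {"rz": 0.0315,"claw": 0}
    - {"tx": 0.084,"ty": -0.2,"claw": 0}
    - {"tx": 0.084,"ty": -0.2,"claw": 0}
    - {"tx": 0.084,"ty": -0.2,"claw": 0}
    - {"tx": 0.084,"ty": -0.2,"claw": 0}
    - {"tx": 0.084,"ty": -0.2,"claw": 0}

```text
invalid input
```

```bash
cat > st.py <<'E'
from h import *
p=np.load("p.npy"); s=read_state(); R=np.array(s["orientation"]); c,n=np.cos(p[2]),np.sin(p[2]); M=np.array([[c,n,0],[-n,c,0],[0,0,1]])
print("t",s["clock"],"tcp_sh",M@(np.array(s["tcp_pos"])-[p[0],p[1],0])*1000,"F_sh",M@s["ft_force"],"T",s["wrist_torque"],"gap",s["finger_gap"]*1000,s["finger_force"])
print(M@R)
E
python3 st.py
```

```text
t 0.1 tcp_sh [-301.3525 -526.6307  230.3251] F_sh [-0.8905  1.0387  0.1681] T [ 0.0026  0.0337 -0.0163] gap 85.37087636176526 0.0
[[ 0.8769  0.4807 -0.0006]
 [ 0.4807 -0.8769  0.0017]
 [ 0.0002 -0.0017 -1.    ]]
```

step_arm:
  increments:
    - {"tx": 0,"ty": 0,"tz": 0,"rx": 0,"ry": 0,"rz": 0.032,"claw": 0}
    - {"tx": 0,"ty": 0,"tz": 0,"rx": 0,"ry": 0,"rz": 0.032,"claw": 0}
    - {"tx": 0,"ty": 0,"tz": 0,"rx": 0,"ry": 0,"rz": 0.032,"claw": 0}
    - {"tx": 0,"ty": 0,"tz": 0,"rx": 0,"ry": 0,"rz": 0.032,"claw": 0}
    - {"tx": 0,"ty": 0,"tz": 0,"rx": 0,"ry": 0,"rz": 0.0315,"claw": 0}
    - {"tx": 0.084,"ty": -0.2,"tz": 0,"rx": 0,"ry": 0,"rz": 0,"claw": 0}
    - {"tx": 0.084,"ty": -0.2,"tz": 0,"rx": 0,"ry": 0,"rz": 0,"claw": 0}
    - {"tx": 0.084,"ty": -0.2,"tz": 0,"rx": 0,"ry": 0,"rz": 0,"claw": 0}
    - {"tx": 0.084,"ty": -0.2,"tz": 0,"rx": 0,"ry": 0,"rz": 0,"claw": 0}
    - {"tx": 0.084,"ty": -0.2,"tz": 0,"rx": 0,"ry": 0,"rz": 0,"claw": 0}
  force: 30

```text
clock: 0.93
tcp_pos: [0.3495, -0.4087, 0.2307]
orientation: [[0.999, -0.035, -0.0], [-0.035, -0.999, 0.001], [-0.001, -0.001, -1.0]]
ft_force: [0.8, -0.3, 0.9]
finger_gap: 0.0
finger_force: 0.0
```

```bash
python3 st.py
```

```text
t 0.9333 tcp_sh [-238.1291 -375.4626  230.6802] F_sh [ 0.7932 -0.3134  0.8718] T [-0.0056 -0.0078 -0.0141] gap 0.011716042422622173 0.0
[[ 1.     -0.0001 -0.0005]
 [-0.0001 -1.      0.0009]
 [-0.0005 -0.0009 -1.    ]]
```

step_arm:
  increments:
    - {"tx": 0.084,"ty": -0.205,"tz": 0,"rx": 0,"ry": 0,"rz": 0,"claw": 0}
    - {"tx": 0.084,"ty": -0.205,"tz": 0,"rx": 0,"ry": 0,"rz": 0,"claw": 0}
    - {"tx": 0.084,"ty": -0.205,"tz": 0,"rx": 0,"ry": 0,"rz": 0,"claw": 0}
    - {"tx": 0.084,"ty": -0.205,"tz": 0,"rx": 0,"ry": 0,"rz": 0,"claw": 0}
    - {"tx": 0.084,"ty": -0.205,"tz": 0,"rx": 0,"ry": 0,"rz": 0,"claw": 0}
    - {"tx": 0.084,"ty": -0.205,"tz": 0,"rx": 0,"ry": 0,"rz": 0,"claw": 0}
    - {"tx": 0.084,"ty": -0.205,"tz": 0,"rx": 0,"ry": 0,"rz": 0,"claw": 0}
    - {"tx": 0.084,"ty": -0.205,"tz": 0,"rx": 0,"ry": 0,"rz": 0,"claw": 0}
    - {"tx": 0.084,"ty": -0.205,"tz": 0,"rx": 0,"ry": 0,"rz": 0,"claw": 0}
    - {"tx": 0.08,"ty": -0.205,"tz": 0,"rx": 0,"ry": 0,"rz": 0,"claw": 0}

```text
clock: 1.77
tcp_pos: [0.4854, -0.1056, 0.231]
orientation: [[0.999, -0.034, -0.0], [-0.034, -0.999, 0.0], [-0.0, -0.0, -1.0]]
ft_force: [-0.1, -0.0, -0.2]
finger_gap: 0.0002
finger_force: 0.0
```

```bash
python3 st.py
```

```text
t 1.7667 tcp_sh [-112.7963  -67.8257  231.0446] F_sh [-0.0647 -0.0172 -0.187 ] T [-0.0071 -0.0216 -0.036 ] gap 0.20464326358004467 0.0
[[ 1.      0.0005 -0.0003]
 [ 0.0005 -1.      0.0001]
 [-0.0003 -0.0001 -1.    ]]
```

step_arm:
  increments:
    - {"tx": 0,"ty": 0,"tz": 0.15,"rx": 0,"ry": 0,"rz": 0,"claw": 0}
    - {"tx": 0,"ty": 0,"tz": 0.15,"rx": 0,"ry": 0,"rz": 0,"claw": 0}
    - {"tx": 0,"ty": 0,"tz": 0.15,"rx": 0,"ry": 0,"rz": 0,"claw": 0}
    - {"tx": 0,"ty": 0,"tz": 0.08,"rx": 0,"ry": 0,"rz": 0,"claw": 0}
    - {"tx": 0,"ty": 0,"tz": 0,"rx": 0,"ry": 0,"rz": 0,"claw": 0}

```text
clock: 2.18
tcp_pos: [0.4828, -0.1064, 0.1483]
orientation: [[0.999, -0.034, -0.006], [-0.034, -0.999, 0.002], [-0.006, -0.002, -1.0]]
ft_force: [-0.4, -0.5, -0.5]
finger_gap: -0.0002
finger_force: 0.0
```

```bash
python3 st.py
python3 - <<'E'
from h import *
t=grab_frame("side")[130:232,164:300]; cv2.imwrite("pics/s1.png",cv2.resize(t,(800,600),interpolation=cv2.INTER_CUBIC))
E
```

```text
t 2.1833 tcp_sh [-115.3578  -68.6299  148.3392] F_sh [-0.3685 -0.5568 -0.4674] T [0.0461 0.0575 0.    ] gap -0.21634707667372172 0.0
[[ 1.      0.0005 -0.0061]
 [ 0.0005 -1.      0.0022]
 [-0.0061 -0.0022 -1.    ]]
```

View pics/s1.png

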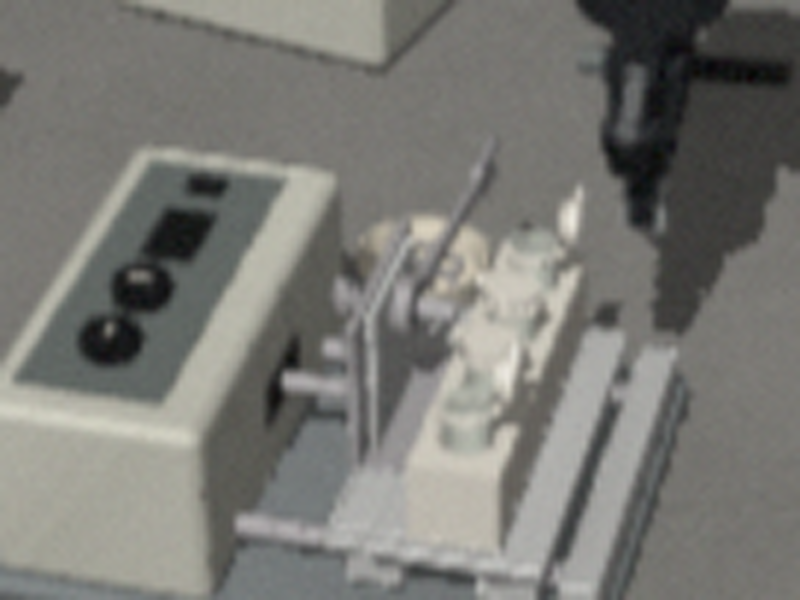

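The closed fingertips, at (640,220), stand right behind the far open cap, at (572,215), at half its height. Now I push it over.

step_arm:
  increments:
    - {"tx": 0.09,"ty": 0,"tz": 0,"rx": 0,"ry": 0,"rz": 0,"claw": 0}
    - {"tx": 0.05,"ty": 0,"tz": 0,"rx": 0,"ry": 0,"rz": 0,"claw": 0}
    - {"tx": 0.05,"ty": 0,"tz": 0,"rx": 0,"ry": 0,"rz": 0,"claw": 0}
    - {"tx": 0.05,"ty": 0,"tz": 0,"rx": 0,"ry": 0,"rz": 0,"claw": 0}
    - {"tx": 0.05,"ty": 0,"tz": 0,"rx": 0,"ry": 0,"rz": 0,"claw": 0}
    - {"tx": 0.05,"ty": 0,"tz": 0,"rx": 0,"ry": 0,"rz": 0,"claw": 0}
    - {"tx": 0.04,"ty": 0,"tz": 0,"rx": 0,"ry": 0,"rz": 0,"claw": 0}
    - {"tx": 0,"ty": 0,"tz": 0,"rx": 0,"ry": 0,"rz": 0,"claw": 0}

```text
clock: 2.9
tcp_pos: [0.5433, -0.1094, 0.1519]
orientation: [[0.999, -0.034, 0.001], [-0.034, -0.999, -0.0], [0.001, 0.0, -1.0]]
ft_force: [0.4, 0.5, -0.1]
finger_gap: -0.0001
finger_force: 0.1
```

```bash
python3 st.py
```

```text
t 2.9 tcp_sh [-54.7748 -69.5768 151.9462] F_sh [ 0.3535  0.537  -0.0905] T [0.0306 0.0378 0.0003] gap -0.0604378891197125 0.05748531746576191
[[ 1.      0.0006  0.0007]
 [ 0.0006 -1.     -0.0001]
 [ 0.0007  0.0001 -1.    ]]
```

step_arm:
  increments:
    - {"tx": -0.015,"ty": -0.01,"tz": 0.03,"rx": 0,"ry": 0,"rz": 0,"claw": 0}
    - {"tx": -0.01,"ty": 0,"tz": 0.03,"rx": 0,"ry": 0,"rz": 0,"claw": 0}
    - {"tx": 0,"ty": 0,"tz": 0.025,"rx": 0,"ry": 0,"rz": 0,"claw": 0}
    - {"tx": 0,"ty": 0,"tz": 0.015,"rx": 0,"ry": 0,"rz": 0,"claw": 0}
    - {"tx": 0,"ty": 0,"tz": 0.01,"rx": 0,"ry": 0,"rz": 0,"claw": 0}
    - {"tx": 0,"ty": 0,"tz": 0,"rx": 0,"ry": 0,"rz": 0,"claw": 0}

```text
clock: 3.4
tcp_pos: [0.5385, -0.1077, 0.1353]
orientation: [[0.999, -0.034, 0.0], [-0.034, -0.999, -0.0], [0.0, 0.0, -1.0]]
ft_force: [-0.2, -0.0, -0.1]
finger_gap: 0.0003
finger_force: 0.0
```

```bash
python3 st.py
```

```text
t 3.4 tcp_sh [-59.6943 -68.0437 135.3192] F_sh [-0.2303 -0.0495 -0.0539] T [-0.0196 -0.0609 -0.0117] gap 0.25416637192085584 0.0
[[ 1.      0.0004  0.0002]
 [ 0.0004 -1.     -0.    ]
 [ 0.0002  0.     -1.    ]]
```

Not in contact yet, so I keep pressing down gently.

step_arm:
  increments:
    - {"tx": 0,"ty": 0,"tz": 0.007,"rx": 0,"ry": 0,"rz": 0,"claw": 0}
    - {"tx": 0,"ty": 0,"tz": 0.007,"rx": 0,"ry": 0,"rz": 0,"claw": 0}
    - {"tx": 0,"ty": 0,"tz": 0,"rx": 0,"ry": 0,"rz": 0,"claw": 0}

```text
clock: 3.65
tcp_pos: [0.5395, -0.1082, 0.1351]
orientation: [[0.999, -0.034, 0.002], [-0.034, -0.999, -0.001], [0.002, 0.001, -1.0]]
ft_force: [-1.4, -0.5, 8.6]
finger_gap: 0.0001
finger_force: 4.2
```

```bash
python3 st.py
```

```text
t 3.65 tcp_sh [-58.631  -68.5149 135.0702] F_sh [-1.4117 -0.5271  8.5677] T [ 0.0367  0.4023 -0.0612] gap 0.07652201068122862 4.2375529068522155
[[ 1.      0.0004  0.0025]
 [ 0.0004 -1.     -0.001 ]
 [ 0.0025  0.001  -1.    ]]
```

It made contact with 8.6 N at z 135 mm, which is the shut-cap height. Now over to the near cap.

step_arm:
  increments:
    - {"tx": 0,"ty": 0,"tz": -0.15,"rx": 0,"ry": 0,"rz": 0,"claw": 0}
    - {"tx": 0,"ty": 0,"tz": -0.22,"rx": 0,"ry": 0,"rz": 0,"claw": 0}
    - {"tx": -0.13,"ty": 0,"tz": -0.1,"rx": 0,"ry": 0,"rz": 0,"claw": 0}
    - {"tx": -0.12,"ty": -0.2,"tz": 0,"rx": 0,"ry": 0,"rz": 0,"claw": 0}
    - {"tx": -0.12,"ty": -0.25,"tz": 0,"rx": 0,"ry": 0,"rz": 0,"claw": 0}
    - {"tx": 0,"ty": -0.25,"tz": 0,"rx": 0,"ry": 0,"rz": 0,"claw": 0}
    - {"tx": 0,"ty": -0.2,"tz": 0,"rx": 0,"ry": 0,"rz": 0,"claw": 0}
    - {"tx": 0,"ty": 0,"tz": 0,"rx": 0,"ry": 0,"rz": 0,"claw": 0}

```text
clock: 4.32
tcp_pos: [0.4871, 0.0335, 0.2039]
orientation: [[1.0, -0.03, 0.001], [-0.03, -1.0, 0.002], [0.001, -0.002, -1.0]]
ft_force: [-0.2, -0.2, 0.9]
finger_gap: -0.0003
finger_force: 0.0
```

```bash
python3 st.py
```

```text
t 4.3167 tcp_sh [-115.9185   71.327   203.9065] F_sh [-0.24   -0.1995  0.9121] T [0.0121 0.0292 0.0336] gap -0.30419397718498215 0.0
[[ 1.      0.0043  0.0006]
 [ 0.0043 -1.      0.0022]
 [ 0.0006 -0.0022 -1.    ]]
```

step_arm:
  increments:
    - {"tx": 0,"ty": 0,"tz": 0.12,"rx": 0,"ry": 0,"rz": 0,"claw": 0}
    - {"tx": 0,"ty": 0,"tz": 0.15,"rx": 0,"ry": 0,"rz": 0,"claw": 0}
    - {"tx": 0,"ty": 0,"tz": 0.08,"rx": 0,"ry": 0,"rz": 0,"claw": 0}
    - {"tx": 0,"ty": 0,"tz": 0,"rx": 0,"ry": 0,"rz": 0,"claw": 0}
    - {"tx": 0,"ty": 0,"tz": 0,"rx": 0,"ry": 0,"rz": 0,"claw": 0}

```text
clock: 4.73
tcp_pos: [0.4871, 0.0288, 0.1506]
orientation: [[0.999, -0.035, -0.002], [-0.035, -0.999, 0.0], [-0.002, -0.0, -1.0]]
ft_force: [0.1, -0.6, 0.4]
finger_gap: 0.0001
finger_force: 0.0
```

```bash
python3 st.py
```

```text
t 4.7333 tcp_sh [-115.7856   66.5564  150.6322] F_sh [ 0.1187 -0.6015  0.3982] T [-0.0277 -0.0182 -0.0073] gap 0.06514555393566308 0.0
[[ 1.     -0.0001 -0.0021]
 [-0.0001 -1.      0.    ]
 [-0.0021 -0.     -1.    ]]
```

step_arm:
  increments:
    - {"tx": 0.09,"ty": 0,"tz": 0,"rx": 0,"ry": 0,"rz": 0,"claw": 0}
    - {"tx": 0.05,"ty": 0,"tz": 0,"rx": 0,"ry": 0,"rz": 0,"claw": 0}
    - {"tx": 0.05,"ty": 0,"tz": 0,"rx": 0,"ry": 0,"rz": 0,"claw": 0}
    - {"tx": 0.05,"ty": 0,"tz": 0,"rx": 0,"ry": 0,"rz": 0,"claw": 0}
    - {"tx": 0.05,"ty": 0,"tz": 0,"rx": 0,"ry": 0,"rz": 0,"claw": 0}
    - {"tx": 0.05,"ty": 0,"tz": 0,"rx": 0,"ry": 0,"rz": 0,"claw": 0}
    - {"tx": 0.04,"ty": 0,"tz": 0,"rx": 0,"ry": 0,"rz": 0,"claw": 0}
    - {"tx": 0,"ty": 0,"tz": 0.03,"rx": 0,"ry": 0,"rz": 0,"claw": 0}
    - {"tx": 0,"ty": 0,"tz": 0.03,"rx": 0,"ry": 0,"rz": 0,"claw": 0}
    - {"tx": 0,"ty": 0,"tz": 0,"rx": 0,"ry": 0,"rz": 0,"claw": 0}

```text
clock: 5.57
tcp_pos: [0.5436, 0.0273, 0.1406]
orientation: [[0.999, -0.034, -0.003], [-0.034, -0.999, 0.0], [-0.003, -0.0, -1.0]]
ft_force: [0.4, 0.9, -0.4]
finger_gap: 0.0
finger_force: 0.0
```

```bash
python3 st.py
```

```text
t 5.5667 tcp_sh [-59.3083  67.0373 140.6392] F_sh [ 0.4082  0.9333 -0.3931] T [-0.0278 -0.0241  0.0251] gap 0.0434659399436138 1.0439702894608077e-05
[[ 1.      0.0005 -0.0025]
 [ 0.0005 -1.      0.0001]
 [-0.0025 -0.0001 -1.    ]]
```

step_arm:
  increments:
    - {"tx": 0,"ty": 0,"tz": 0.02,"rx": 0,"ry": 0,"rz": 0,"claw": 0}
    - {"tx": 0,"ty": 0,"tz": 0.015,"rx": 0,"ry": 0,"rz": 0,"claw": 0}
    - {"tx": 0,"ty": 0,"tz": 0.012,"rx": 0,"ry": 0,"rz": 0,"claw": 0}
    - {"tx": 0,"ty": 0,"tz": 0,"rx": 0,"ry": 0,"rz": 0,"claw": 0}
    - {"tx": 0,"ty": 0,"tz": 0,"rx": 0,"ry": 0,"rz": 0,"claw": 0}

```text
clock: 5.98
tcp_pos: [0.5445, 0.0272, 0.1352]
orientation: [[0.999, -0.034, -0.0], [-0.034, -0.999, -0.0], [-0.0, 0.0, -1.0]]
ft_force: [-0.1, 0.8, 0.6]
finger_gap: 0.0
finger_force: 0.0
```

```bash
python3 st.py
```

```text
t 5.9833 tcp_sh [-58.3425  66.9823 135.1749] F_sh [-0.1176  0.7824  0.5552] T [0.0446 0.0142 0.0628] gap 0.04899440278575465 0.0
[[ 1.      0.0004 -0.    ]
 [ 0.0004 -1.     -0.    ]
 [-0.      0.     -1.    ]]
```

step_arm:
  increments:
    - {"tx": 0,"ty": 0,"tz": 0.007,"rx": 0,"ry": 0,"rz": 0,"claw": 0}
    - {"tx": 0,"ty": 0,"tz": 0.005,"rx": 0,"ry": 0,"rz": 0,"claw": 0}
    - {"tx": 0,"ty": 0,"tz": 0,"rx": 0,"ry": 0,"rz": 0,"claw": 0}
    - {"tx": 0,"ty": 0,"tz": 0,"rx": 0,"ry": 0,"rz": 0,"claw": 0}

```text
clock: 6.32
tcp_pos: [0.5455, 0.0271, 0.1351]
orientation: [[0.999, -0.034, 0.002], [-0.034, -0.999, -0.0], [0.002, 0.0, -1.0]]
ft_force: [-2.4, 0.2, 9.0]
finger_gap: -0.0001
finger_force: 4.3
```

```bash
python3 st.py
```

```text
t 6.3167 tcp_sh [-57.3802  66.8733 135.0835] F_sh [-2.4063  0.1015  9.0294] T [-0.0442  0.4291 -0.0186] gap -0.142152090879026 4.327262146398425
[[ 1.      0.0004  0.0021]
 [ 0.0004 -1.     -0.0003]
 [ 0.0021  0.0003 -1.    ]]
```

Both caps are pressed down. Now I lift, cross to above the slot and open the claw to 50 mm.

step_arm:
  increments:
    - {"tx": 0,"ty": 0,"tz": -0.12,"rx": 0,"ry": 0,"rz": 0,"claw": 0}
    - {"tx": 0,"ty": 0,"tz": -0.2,"rx": 0,"ry": 0,"rz": 0,"claw": 0}
    - {"tx": 0,"ty": 0,"tz": -0.16,"rx": 0,"ry": 0,"rz": 0,"claw": 0}
    - {"tx": 0.14,"ty": 0.11,"tz": 0,"rx": 0,"ry": 0,"rz": 0,"claw": 50}
    - {"tx": 0.14,"ty": 0.11,"tz": 0,"rx": 0,"ry": 0,"rz": 0,"claw": 50}
    - {"tx": 0.14,"ty": 0.11,"tz": 0,"rx": 0,"ry": 0,"rz": 0,"claw": 50}
    - {"tx": 0.135,"ty": 0.115,"tz": 0,"rx": 0,"ry": 0,"rz": 0,"claw": 50}
    - {"tx": 0,"ty": 0,"tz": 0,"rx": 0,"ry": 0,"rz": 0,"claw": 50}
    - {"tx": 0,"ty": 0,"tz": 0,"rx": 0,"ry": 0,"rz": 0,"claw": 50}
    - {"tx": 0,"ty": 0,"tz": 0,"rx": 0,"ry": 0,"rz": 0,"claw": 50}

```text
clock: 7.15
tcp_pos: [0.6248, -0.042, 0.2047]
orientation: [[0.999, -0.035, -0.002], [-0.035, -0.999, 0.001], [-0.002, -0.001, -1.0]]
ft_force: [-0.2, -0.1, -0.0]
finger_gap: 0.05
finger_force: 0.0
```

```bash
python3 st.py
python3 - <<'E'
from h import *
t=grab_frame("side")[130:232,164:300]; cv2.imwrite("pics/s2.png",cv2.resize(t,(800,600),interpolation=cv2.INTER_CUBIC))
E
```

```text
t 7.15 tcp_sh [ 24.3229   0.5883 204.7324] F_sh [-0.1606 -0.1295 -0.0061] T [-0.0316  0.047  -0.0222] gap 49.985123704124945 0.0
[[ 1.      0.0002 -0.0015]
 [ 0.0002 -1.      0.0006]
 [-0.0015 -0.0006 -1.    ]]
```

View pics/s2.png

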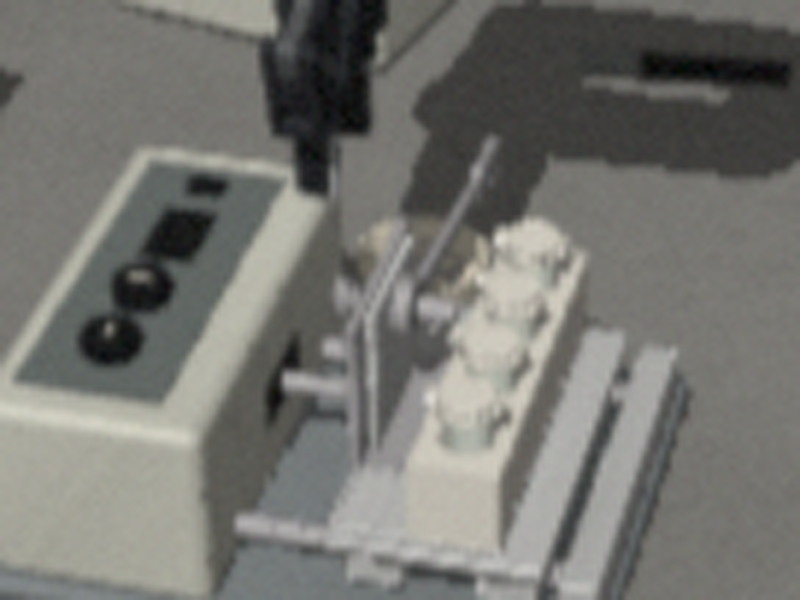

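All four caps are shut flat. The bolt head shows at (345,293), as predicted, and the fingers are above the slot. Now straight down.

step_arm:
  increments:
    - {"tx": 0.005,"ty": 0,"tz": 0.08,"rx": 0,"ry": 0,"rz": 0,"claw": 50}
    - {"tx": 0,"ty": 0,"tz": 0.1,"rx": 0,"ry": 0,"rz": 0,"claw": 50}
    - {"tx": 0,"ty": 0,"tz": 0.1,"rx": 0,"ry": 0,"rz": 0,"claw": 50}
    - {"tx": 0,"ty": 0,"tz": 0.1,"rx": 0,"ry": 0,"rz": 0,"claw": 50}
    - {"tx": 0,"ty": 0,"tz": 0.1,"rx": 0,"ry": 0,"rz": 0,"claw": 50}
    - {"tx": 0,"ty": 0,"tz": 0.08,"rx": 0,"ry": 0,"rz": 0,"claw": 50}
    - {"tx": 0,"ty": 0,"tz": 0.06,"rx": 0,"ry": 0,"rz": 0,"claw": 50}
    - {"tx": 0,"ty": 0,"tz": 0,"rx": 0,"ry": 0,"rz": 0,"claw": 50}
    - {"tx": 0,"ty": 0,"tz": 0,"rx": 0,"ry": 0,"rz": 0,"claw": 50}

```text
clock: 7.95
tcp_pos: [0.6259, -0.0421, 0.1119]
orientation: [[0.999, -0.034, -0.001], [-0.034, -0.999, 0.0], [-0.001, -0.0, -1.0]]
ft_force: [0.1, -0.4, 1.0]
finger_gap: 0.0497
finger_force: 0.0
```

```bash
python3 st.py
```

```text
t 7.95 tcp_sh [ 25.3687   0.5605 111.8942] F_sh [ 0.1274 -0.4002  0.9502] T [-0.0078 -0.0286  0.0652] gap 49.74519811518089 0.0
[[ 1.      0.0007 -0.001 ]
 [ 0.0007 -1.      0.0002]
 [-0.001  -0.0002 -1.    ]]
```

Now I close stepwise at low force and watch for sideways load.

step_arm:
  increments:
    - {"tx": 0,"ty": 0,"tz": 0,"rx": 0,"ry": 0,"rz": 0,"claw": 30}
    - {"tx": 0,"ty": 0,"tz": 0,"rx": 0,"ry": 0,"rz": 0,"claw": 24}
    - {"tx": 0,"ty": 0,"tz": 0,"rx": 0,"ry": 0,"rz": 0,"claw": 21}
    - {"tx": 0,"ty": 0,"tz": 0,"rx": 0,"ry": 0,"rz": 0,"claw": 20}
    - {"tx": 0,"ty": 0,"tz": 0,"rx": 0,"ry": 0,"rz": 0,"claw": 19}
    - {"tx": 0,"ty": 0,"tz": 0,"rx": 0,"ry": 0,"rz": 0,"claw": 19}
  force: 20

```text
clock: 8.45
tcp_pos: [0.6264, -0.0425, 0.1126]
orientation: [[0.999, -0.034, 0.0], [-0.034, -0.999, -0.0], [0.0, 0.0, -1.0]]
ft_force: [0.1, -0.6, 0.4]
finger_gap: 0.0193
finger_force: 0.0
```

```bash
python3 st.py
```

```text
t 8.45 tcp_sh [ 25.9289   0.1919 112.6364] F_sh [ 0.1601 -0.6006  0.4182] T [-0.0395 -0.0484 -0.0493] gap 19.308270202649826 7.868636792141004e-05
[[ 1.      0.0004  0.0004]
 [ 0.0004 -1.     -0.    ]
 [ 0.0004  0.     -1.    ]]
```

step_arm:
  increments:
    - {"tx": 0,"ty": 0,"tz": 0,"rx": 0,"ry": 0,"rz": 0,"claw": 18}
    - {"tx": 0,"ty": 0,"tz": 0,"rx": 0,"ry": 0,"rz": 0,"claw": 17}
    - {"tx": 0,"ty": 0,"tz": 0,"rx": 0,"ry": 0,"rz": 0,"claw": 12}
    - {"tx": 0,"ty": 0,"tz": 0,"rx": 0,"ry": 0,"rz": 0,"claw": 8}
    - {"tx": 0,"ty": 0,"tz": 0,"rx": 0,"ry": 0,"rz": 0,"claw": 8}
    - {"tx": 0,"ty": 0,"tz": 0,"rx": 0,"ry": 0,"rz": 0,"claw": 8}
  force: 35

```text
clock: 8.95
tcp_pos: [0.6265, -0.0424, 0.1127]
orientation: [[0.999, -0.034, 0.0], [-0.034, -0.999, 0.0], [0.0, -0.0, -1.0]]
ft_force: [-1.1, 0.2, 4.2]
finger_gap: 0.0171
finger_force: 34.2
```

```bash
python3 st.py
```

```text
t 8.95 tcp_sh [ 25.963    0.303  112.7215] F_sh [-1.071   0.1216  4.1632] T [ 0.0892  0.2462 -0.0396] gap 17.08297556855381 34.163463691584184
[[ 1.      0.0005  0.0004]
 [ 0.0005 -1.      0.    ]
 [ 0.0004 -0.     -1.    ]]
```

step_arm:
  increments:
    - {"tx": 0,"ty": 0,"tz": 0,"rx": 0,"ry": 0,"rz": 0,"claw": 8}
    - {"tx": 0,"ty": 0,"tz": 0,"rx": 0,"ry": 0,"rz": 0,"claw": 8}
    - {"tx": 0,"ty": 0,"tz": 0,"rx": 0,"ry": 0,"rz": 0,"claw": 8}
    - {"tx": 0,"ty": 0,"tz": 0,"rx": 0,"ry": 0,"rz": 0,"claw": 8}
    - {"tx": 0,"ty": 0,"tz": 0,"rx": 0,"ry": 0,"rz": 0,"claw": 8}
    - {"tx": 0,"ty": 0,"tz": 0,"rx": 0,"ry": 0,"rz": 0,"claw": 8}
  force: 40

```text
clock: 9.45
tcp_pos: [0.6264, -0.0424, 0.1127]
orientation: [[0.999, -0.034, 0.0], [-0.034, -0.999, -0.0], [0.0, -0.0, -1.0]]
ft_force: [-1.9, 0.1, 4.5]
finger_gap: 0.0167
finger_force: 38.9
```

```bash
python3 st.py
python3 - <<'E'
from h import *
t=grab_frame("side")[130:232,164:300]; cv2.imwrite("pics/s3.png",cv2.resize(t,(800,600),interpolation=cv2.INTER_CUBIC))
E
```

```text
t 9.45 tcp_sh [ 25.9437   0.2973 112.7228] F_sh [-1.8962  0.0304  4.493 ] T [ 0.1669  0.248  -0.0532] gap 16.704718235667286 38.867227187147364
[[ 1.      0.0005  0.0004]
 [ 0.0005 -1.      0.    ]
 [ 0.0004 -0.     -1.    ]]
```

View pics/s3.png

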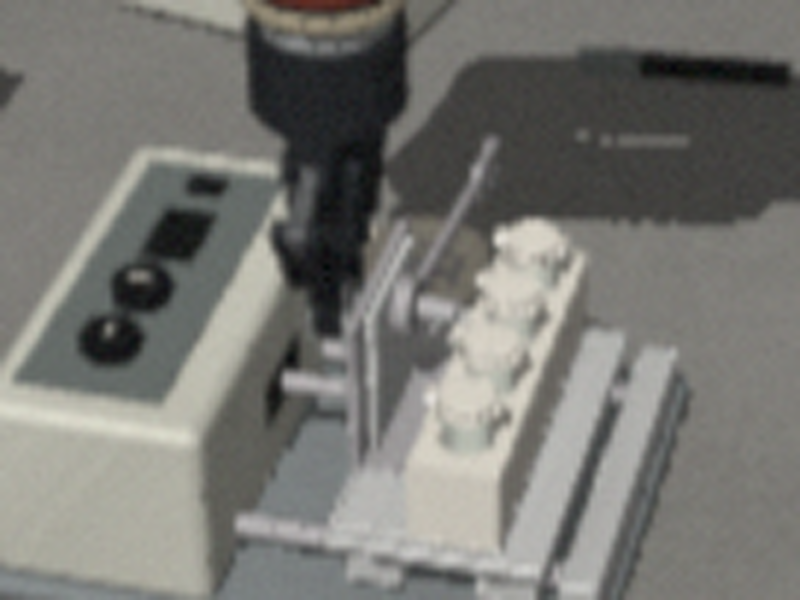

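The fingers hold the bolt head at (335,310) with about 39 N and almost no side load. All four caps are shut and the spanner, ending at (490,145), hasn't moved, so I'm handing in.

```bash
python3 -c "
from workcell import *
print(hand_in())"
```

```text
the job is handed in; nothing more can be done
None
```

I pressed both open caps shut and handed the job in with the bolt head still gripped across two flats at about 39 N; in the last picture all four vials are standing with caps shut and the spanner is where it was, but I got no verdict back and did not measure how far the bolt turned to square up.

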